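Clamp a beech strip in the jig

TASK

Swing the red spring clip of the jig up until it stays open, slide the pale beech strip lengthwise between the jig's aluminium rails and push it fully home, leaning gently but steadily on the steel end stop for a moment, then lower the clip onto the strip under control, without letting it snap down, and let go. Do not force or jam the strip against the rails or the stop, and leave the other things on the bench where they are.

Things in the scene. Friction and masses are not known exactly. Their poses are not given: they have to be found in the camera images.
- jig: Fixture screwed to the bench: plywood base 195 (its x, from -102.5 to +92.5) x 84 x 10 mm, top at z = 10 mm. Origin under the base, on the channel's centre line; the strip slides along +x, y across, z up. Two steel hinge cheeks stand at x = 54 to 76 mm, up to z = 60 mm, 39 mm wide overall.
- rails: Two fixed aluminium rails on the jig, same frame as the jig: 14 mm high on the base (tops at z = 24 mm), 12 mm wide, from x = -24 to +42 mm, forming a channel 47 mm wide; their mouths flare outward from x = -24 to -44 mm, to about 60 mm wide there. Behind the mouth (x below -44 mm) the base is flat and open.
- stop: Adjustable steel end stop across the end of the channel: two fixed dark jaws (same frame as the jig) and between them a bright block, 44 mm wide, 13 mm high, clamped so that its face lies anywhere from jig x = 34 to 42 mm. Its setting is not reported: find it by feel. It is rigid: 4 to 12 N on it is right, above 25 N is too hard, on it or on the rails.
- flag (a joint): Orange tell-tale pin, 5 mm thick, that sticks 4 mm out of the stop block's face, very light spring (0.1 N), along the jig's +x: 0 m = out, 0.004 m = pushed in flush by the strip, which is then home.
- channel_end (a point): Point on the channel's centre line at the level of the base top (jig x = 42, y = 0, z = 10 mm), fixed; axes parallel to the jig's. With the strip home its origin is at x = -60 to -68 mm here, by the setting of the stop, y = 0, z = 0.
- clip (a joint): Angle of the red spring clip (rad): 0 = shut, 1.3 = fully up, leaning to the hinge; about 0.16 lying on the strip. Over-centre spring: below 0.65 it pulls shut (0.28 N m at 0), above it pulls open, so it stays at either end; let go between, it snaps. Snapping means closing faster than 3.5 rad/s while above 0.3 rad; let go just above the strip it does no harm.
- clip_bar (a point): Centre of the black cross bar at the clip's free end: round, 16 mm thick, 36 mm long across the channel (along the jig's y), free on both ends so that it can be pinched by its ends from above; it turns with the clip. It moves on a circle of 90 mm about the hinge: jig x = 65 - 90 cos(angle), z = 50 + 90 sin(angle) mm. The rest of the clip is a 14 mm wide arm from hinge to bar and a rubber foot 52 mm from the hinge that hangs 30 mm below the arm.
- clip_hinge (a point): Hinge axis of the clip (fixed, along the jig's y), at jig x = 65, y = 0, z = 50 mm.
- strip: Pale beech strip, 45 (its x) x 120 (its y) x 18 mm (z), 0.05 to 0.1 kg, alike at both ends; origin at the centre of its underside; starts flat on the bench, to the left or to the right of the jig. Home in the jig, its front half lies between the rails and at least 54 mm of its rear part is in the open.
- oak_offcut: dark brown oak offcut, 42 x 100 x 22 mm; a bystander, looks like the strip but is darker, shorter and thicker
- hammer: hammer with a wooden handle, 312 mm long; bystander
- tin: round orange adhesive tin, 100 mm across, 98 mm tall; bystander
- driver: screwdriver with a red handle, 163 mm; bystander
- tape_measure: yellow tape measure, 38 x 73 x 61 mm; bystander
- jar: clear jar with a yellow lid, 64 mm across, 75 mm tall; bystander

How it is judged:
On the way, in this order (a step that is already met when the one before it is completed fails the run):
1. the clip is swung up and stays open (over 1.1 rad) (value of joint clip above 1.1 rad), for 0.2 s.
2. with the clip still up, the strip lies home in the channel and is pressed on the stop with more than 2 N (x of strip in the frame of channel_end above -0.071 m and value of joint flag above 0.002 m and y of strip in the frame of channel_end between -0.004 and 0.004 m and z of strip in the frame of channel_end below 0.003 m and angle between the y axis of strip and the x axis of jig, either way round below 0.06 rad and angle between strip's own z axis and vertical below 0.06 rad and value of joint clip above 0.9 rad and contact force between strip and stop above 2 N), for 0.2 s.
At the end, for the whole second after the job is handed in: The strip lies flat between the rails with its end within 2 mm of the stop's face (tell-tale pin pushed in over 2 mm), centred within 4 mm and square within 0.06 rad, at rest; the clip is down (under 0.25 rad) and still, its spring pressing the foot on the strip (x of strip in the frame of channel_end above -0.071 m and value of joint flag above 0.002 m and y of strip in the frame of channel_end between -0.004 and 0.004 m and z of strip in the frame of channel_end below 0.003 m and angle between the y axis of strip and the x axis of jig, either way round below 0.06 rad and angle between strip's own z axis and vertical below 0.06 rad and value of joint clip below 0.25 rad and velocity of joint clip between -0.1 and 0.1 rad/s and linear speed of strip below 0.01 m/s); the robot touches nothing.
It fails at once if the strip is forced against the stop or the rails with more than 25 N (contact force between strip and stop above 25 N or contact force between strip and rails above 25 N).
It fails at once if the clip snaps down (closing faster than 3.5 rad/s while above 0.3 rad) (velocity of joint clip below -3.5 rad/s and value of joint clip above 0.3 rad).
It fails at once if another thing on the bench is moved by more than 30 mm (distance of any of oak_offcut, hammer, tin, driver, tape_measure, jar from where it was at the start of the episode above 0.03 m).
It also fails if it takes over 67 s, if anything falls off the work surface, if the arm or the gripper's body presses on something with over 40 N, if the wrist force passes 120 N, or if a joint passes its speed limit or range.

ROBOT

A 7-joint arm with a two-finger parallel gripper is mounted at the origin on the work surface; the furniture and walls round the work are solid. World frame = base frame: x ahead of the robot, y to its left, z up, the work surface at z = 0. Lengths are in m, angles in rad, forces in N, time in s.
With the tool pointing down it reaches from about 0.425 to 0.975 m from the base axis. Payload 16.7 kg.
Tool frame: the origin (TCP) lies at the very end of the fingers, on their centre line; the grasp point (between the pads) lies 19 mm behind it (ctrl.tcp_to_grasp is the distance from the TCP to the grasp point, in m); z points along the fingers, y is the line along which they close (so a half turn about z gives the same grasp; the last joint's range is limited). The gripper opens to 85 mm and grips with 20 to 120 N. Pads are 22 mm wide; open, the fingers measure 114 mm over their backs; the gripper's body (76 mm by 85 mm) begins 54 mm behind the grasp point. The pads swing forward as they close: fully open they stand 13 mm farther back than shut.
Start: joints at [-1.327, 0.426, 0.074, 1.606, -0.034, 1.111, -0.067], TCP at [0.258, 0.624, 0.231] pointing down, gripper open.
Joint ranges: [-2.85, 2.85], [-0.5, 2.14], [-1.23, 1.37], [0.21, 2.46], [-1.02, 4.16], [0.16, 2.05], [-2.73, 2.73]. Speed limits (rad/s): [1.89, 1.89, 2.39, 2.39, 3.01, 3.01, 3.01].

INTERFACE

Orientations are given as a unit quaternion [x, y, z, w].
In Python, from workcell import ctrl, vision, job gives the robot as it stands.
- The arm moves only by the tool move_arm, never from a script. Its argument "targets" is a list of rows, each an object with "offset": the shift along the tool's x, y, z in m, a list of three; "spin": the turn about the tool's z in rad; "claw": the closure, from 0 (fully open) to 1 (shut). In form: [{"offset": [dx, dy, dz], "spin": spin, "claw": claw}, ...]. A call has 1 to 5 rows; each row shifts and turns the commanded pose from where the row before left it, along the tool's axes as they then stand; what a row does not reach is not made up. A row lasts 1/10 s, in which the tool goes at most 50 mm and 8.59 degrees, less where a joint would pass 70% of its speed; a pose out of reach is approached as far as the arm can. A call with a gripper value outside its range is refused whole. The fingers move at their own pace and stop on an object; "grip_force" is the grip in N (left out, the last holds). Time passes only in rows, so rows that do not move let the fingers close. It gives the time, the measured TCP pose, the force, the opening and the grip force at its end, in the units of the state.
- ctrl.observe(): the state, without advancing time (a new reading comes with each control period).
- vision.get_image(name): name is "side" or "top" or "wrist"; returns a dict with "image" (384x512x3 uint8, blue, green, red), "camera_matrix" (3x3 intrinsics, pixels), "pose" (4x4, takes a point from camera to world coordinates). Camera axes: x right, y down, z forward; pixel columns grow to the right and rows downward; lengths in m; the calibration is good to about 2 mm. A picture is of the moment at which its call begins. There is no depth.
- job.finish_job(): hands the job in; it is judged then, once.
Trained networks look in a picture, given as the dict that the camera call returned (one of the last four; its "shot" number tells which), for a name from the list of things; names that differ only in an ending like _2 or _b are one class to them, and where a whole thing is asked for, a point or a joint stands for the part that bears it (a point fixed in the world has none). Each returns a list of dicts, best first, with "p" (0 to 1); they miss things now and then, are a little off and sometimes report something else, mostly with a low value. They report only what shows in the picture. A call takes as long as a camera call.
- vision.recognise(picture, target): "rect" ([left, top, width, height] in pixels, round what is visible of it).
- vision.tip_of(picture, target): "position" ([column, row] in pixels: a listed point, or the origin of a listed thing).
The state is a dict: "clock": time; "joint_positions": joint angles; "qvel": joint speeds; "joint_efforts": joint torques, N m; "eef_pos": TCP position; "tcp_rot": TCP orientation; "ft_force": force on the tool from outside, world axes, zero at the start; "moment": the same for the moment, N m; "gripper_width": finger opening in m; "gripper_force": force on a finger pad.
Only numpy, scipy, OpenCV 4.12 (cv2) and the standard library are available. Lean on these libraries where they do the work, as an engineer would, in place of code of your own. Each camera call takes 0.05 s, during which the arm holds its last target. There are 200 camera calls.

## Working session

There is one attempt and no reset: what is moved stays moved. The work goes in short steps, Python scripts to look and compute and a tool call to move; the robot and the scene stay as the last step left them, time stands still between calls to the robot, and variables do not carry over. Pictures are saved under pics/ and viewed, at most 10 in all, crops included, and the job is handed in when it is done.

Besides the shell and the picture viewer there is one more tool, called by a JSON object that holds its "op" and its "data", one argument or row to a line. move_arm: Moves the arm, as the interface text tells. Its arguments: {"type":"object","properties":{"targets":{"type":"array"},"grip_force":{"type":"number"}},"required":["targets"]}

```bash
ls; mkdir -p pics; cat > h.py <<'E'
import numpy as np, cv2
from scipy.spatial.transform import Rotation as R
from workcell import ctrl, vision, job
def ray(im,uv,z):
    K=im["camera_matrix"];T=np.array(im["pose"])
    d=T[:3,:3]@np.linalg.solve(K,np.array([uv[0],uv[1],1.]))
    o=T[:3,3]; return o+d*(z-o[2])/d[2]
def proj(im,P):
    T=np.linalg.inv(im["pose"]);p=T[:3,:3]@np.asarray(P,float)+T[:3,3];q=im["camera_matrix"]@p
    return q[:2]/q[2]
E
python3 - <<'E'
from h import *
o=ctrl.observe();print({k:np.round(v,3).tolist() for k,v in o.items()})
ims={n:vision.get_image(n) for n in("top","side")}
for n,im in ims.items():
    cv2.imwrite(f"pics/{n}0.png",im["image"]);print(n,np.round(im["pose"],3).tolist())
    for t in("strip","jig","clip_bar","clip_hinge","channel_end","oak_offcut"):
        r=vision.tip_of(im,t)[:1]; q=vision.recognise(im,t)[:1]
        print(n,t,r,q)
E
```

```text
pics
{'clock': 0.0, 'joint_positions': [-1.328, 0.427, 0.074, 1.607, -0.034, 1.111, -0.067], 'qvel': [0.002, -0.0, 0.001, -0.001, 0.002, 0.0, 0.001], 'joint_efforts': [-0.0, -94.983, 3.761, -46.355, 0.019, 0.01, -0.0], 'eef_pos': [0.258, 0.623, 0.231], 'tcp_rot': [0.195, 0.981, -0.001, -0.0], 'ft_force': [0.381, -0.166, -0.54], 'moment': [-0.01, 0.005, 0.033], 'gripper_force': 0.0, 'gripper_width': 0.085}
top [[0.012, -0.982, 0.186, 0.284], [-1.0, -0.013, -0.007, -0.091], [0.009, -0.186, -0.982, 1.151], [0.0, 0.0, 0.0, 1.0]]
top strip [{'position': [324.7, 215.9], 'p': 0.69}] []
top jig [{'position': [255.7, 190.5], 'p': 0.69}] [{'rect': [204.9, 168.8, 68.5, 37.6], 'p': 0.77}]
top clip_bar [{'position': [231.5, 182.7], 'p': 0.59}] [{'rect': [228.2, 179.1, 38.1, 15.0], 'p': 0.76}]
top clip_hinge [{'position': [261.2, 186.8], 'p': 0.71}] [{'rect': [205.5, 168.1, 69.7, 39.9], 'p': 0.6}]
top channel_end [{'position': [253.2, 189.3], 'p': 0.57}] [{'rect': [206.3, 167.9, 64.2, 40.6], 'p': 0.93}]
top oak_offcut [{'position': [170.8, 206.1], 'p': 0.92}] [{'rect': [153.9, 198.0, 29.2, 14.5], 'p': 0.89}]
side [[-0.984, -0.101, 0.144, 0.345], [-0.175, 0.638, -0.75, 0.617], [-0.016, -0.763, -0.646, 0.656], [0.0, 0.0, 0.0, 1.0]]
side strip [{'position': [285.9, 164.2], 'p': 0.67}] [{'rect': [271.0, 149.5, 25.6, 27.8], 'p': 0.79}]
side jig [{'position': [239.1, 217.4], 'p': 0.59}] [{'rect': [205.6, 184.5, 55.1, 71.4], 'p': 0.82}]
side clip_bar [{'position': [228.6, 210.4], 'p': 0.57}] [{'rect': [222.3, 184.9, 27.1, 32.1], 'p': 0.5}]
side clip_hinge [{'position': [245.2, 192.0], 'p': 0.9}] [{'rect': [204.4, 186.0, 57.4, 66.6], 'p': 0.94}]
side channel_end [{'position': [241.4, 208.9], 'p': 0.58}] [{'rect': [202.4, 185.7, 61.6, 68.4], 'p': 0.8}]
side oak_offcut [{'position': [239.7, 294.7], 'p': 0.66}] [{'rect': [220.2, 272.5, 35.1, 46.7], 'p': 0.66}]
```

View pics/top0.png

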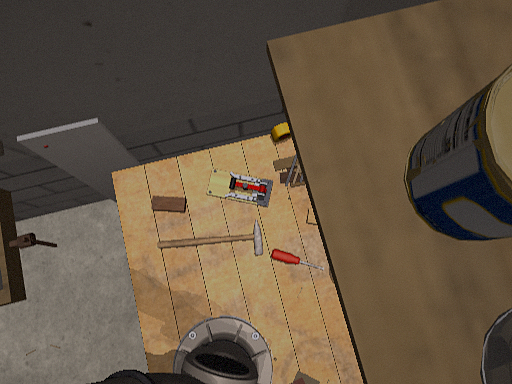

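View pics/side0.png

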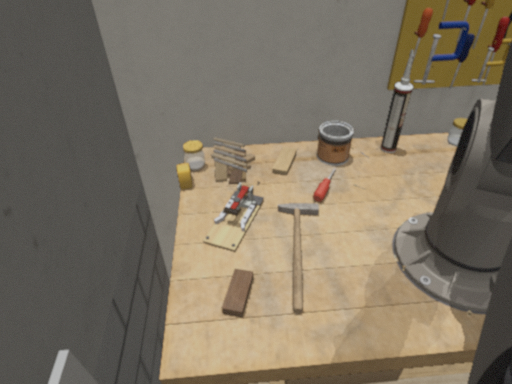

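The top view shows the bench with the jig at about (240,187), oak (170,204), hammer (210,240), screwdriver (290,258). A high shelf hides the right part. The side view shows the jig at (235,215), strip (285,161), tin (335,142), oak (238,292), and a rack at (232,160).

```bash
python3 - <<'E'
from h import *
im=vision.get_image("side");tp=vision.get_image("top")
r=lambda I,u,z:np.round(ray(I,u,z),3)[:2]
print(im["camera_matrix"],tp["camera_matrix"][0,0])
for n,u,z in [("strip",(286,161),.018),("strip far",(289,150),.018),("strip near",(281,172),.018),("jig",(239.1,217.4),0),("hinge",(245.2,192),.05),("bar",(222,215),.05),("ch_end",(241,209),.01),("driver",(322,190),.015),("rack",(232,160),.0),("racktop",(215,140),.1),("tin",(335,150),.05),("jar",(194,150),.07),("hammerhead",(298,208),.02),("oak",(239.7,294.7),0)]: print("side",n,r(im,u,z))
for n,u,z in [("jig",(255.7,190.5),0),("hinge",(261.2,186.8),.05),("bar",(231.5,182.7),.05),("ch_end",(253.2,189.3),.01),("oak",(170.8,206.1),0),("rack",(292,170),0.05),("hammerhead",(257,238),.02)]: print("top",n,r(tp,u,z))
a=cv2.resize(im["image"][120:260,160:350],None,fx=4,fy=4,interpolation=cv2.INTER_CUBIC);cv2.imwrite("pics/side1.png",a)
cv2.imwrite("pics/w0.png",vision.get_image("wrist")["image"])
E
```

```text
[[368.28781007   0.         256.9039084 ]
 [  0.         368.28781007 194.08022799]
 [  0.           0.           1.        ]] 375.81549111146705
side strip [ 0.428 -0.289]
side strip far [ 0.425 -0.349]
side strip near [ 0.436 -0.232]
side jig [ 0.52  -0.047]
side hinge [ 0.511 -0.091]
side bar [0.549 0.002]
side ch_end [ 0.519 -0.068]
side driver [ 0.316 -0.172]
side rack [ 0.596 -0.294]
side racktop [ 0.628 -0.245]
side tin [ 0.287 -0.321]
side jar [ 0.689 -0.229]
side hammerhead [ 0.373 -0.084]
side oak [0.47  0.181]
top jig [ 0.52  -0.087]
top hinge [ 0.521 -0.103]
top bar [ 0.533 -0.014]
top ch_end [ 0.522 -0.079]
top oak [0.467 0.175]
top rack [ 0.575 -0.196]
top hammerhead [ 0.371 -0.093]
```

View pics/side1.png

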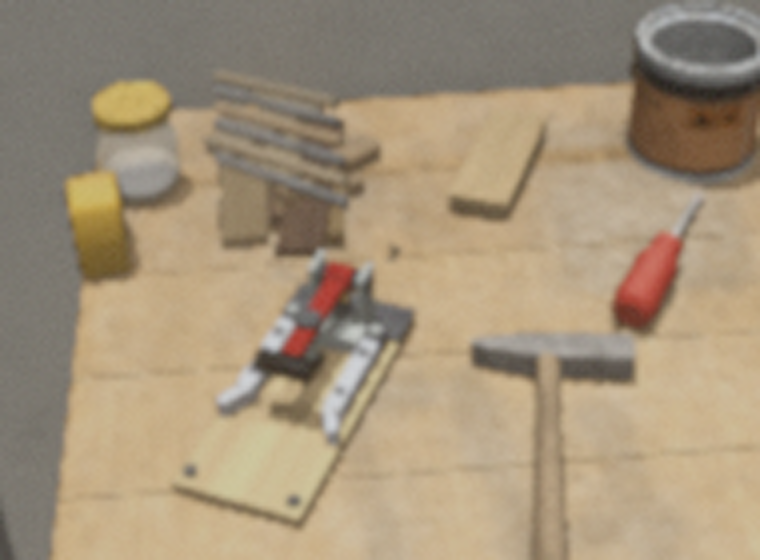

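The crop shows the jig clearly. Its mouth faces the camera at (240,450), the black bar is at (290,360) and the hinge at (345,280). The strip lies free at (500,170), with the rack behind the jig. I'll fly over the jig and use the wrist camera.

{"op": "move_arm", "data": {
  "targets": [
    {"offset": [0, 0, 0], "spin": 0.14, "claw": 0},
    {"offset": [0, 0, 0], "spin": 0.14, "claw": 0},
    {"offset": [0, 0, 0], "spin": 0.14, "claw": 0},
    {"offset": [0, 0, 0], "spin": 0.14, "claw": 0},
    {"offset": [0, 0, 0], "spin": 0.14, "claw": 0}
  ],
  "grip_force": 40
}}

```text
clock: 1.95
eef_pos: [0.2584, 0.6236, 0.2313]
tcp_rot: [0.522, 0.853, -0.0, -0.0]
ft_force: [0.0, 0.6, -0.4]
gripper_width: 0.0853
gripper_force: 0.0
```

{"op": "move_arm", "data": {
  "targets": [
    {"offset": [0, 0, 0], "spin": 0.14, "claw": 0},
    {"offset": [0, 0, 0], "spin": 0.14, "claw": 0},
    {"offset": [0, 0, 0], "spin": 0.14, "claw": 0},
    {"offset": [0, 0, 0], "spin": 0.14, "claw": 0},
    {"offset": [0, 0, 0], "spin": 0.14, "claw": 0}
  ]
}}

```text
clock: 2.45
eef_pos: [0.2583, 0.6236, 0.2314]
tcp_rot: [0.783, 0.622, 0.0, -0.0]
ft_force: [-0.7, -0.2, -0.7]
gripper_width: 0.0851
gripper_force: 0.0
```

{"op": "move_arm", "data": {
  "targets": [
    {"offset": [-0.036, 0.027, 0], "spin": 0, "claw": 0},
    {"offset": [-0.036, 0.027, 0], "spin": 0, "claw": 0},
    {"offset": [-0.036, 0.027, 0], "spin": 0, "claw": 0},
    {"offset": [-0.036, 0.027, 0], "spin": 0, "claw": 0},
    {"offset": [-0.036, 0.027, 0], "spin": 0, "claw": 0}
  ]
}}

```text
clock: 2.95
eef_pos: [0.3509, 0.4166, 0.2314]
tcp_rot: [0.781, 0.624, 0.0, -0.0]
ft_force: [0.9, 0.1, 0.1]
gripper_width: 0.0852
gripper_force: 0.0
```

{"op": "move_arm", "data": {
  "targets": [
    {"offset": [-0.036, 0.027, 0], "spin": 0, "claw": 0},
    {"offset": [-0.036, 0.027, 0], "spin": 0, "claw": 0},
    {"offset": [-0.036, 0.027, 0], "spin": 0, "claw": 0},
    {"offset": [-0.036, 0.027, 0], "spin": 0, "claw": 0},
    {"offset": [-0.036, 0.027, 0], "spin": 0, "claw": 0}
  ]
}}

```text
clock: 3.45
eef_pos: [0.4429, 0.2113, 0.2316]
tcp_rot: [0.781, 0.624, 0.0, -0.0]
ft_force: [1.6, 0.3, 0.0]
gripper_width: 0.0852
gripper_force: 0.0
```

{"op": "move_arm", "data": {
  "targets": [
    {"offset": [-0.036, 0.027, 0], "spin": 0, "claw": 0},
    {"offset": [-0.036, 0.027, 0], "spin": 0, "claw": 0},
    {"offset": [-0.036, 0.027, 0], "spin": 0, "claw": 0},
    {"offset": [-0.018, 0.013, 0], "spin": 0, "claw": 0},
    {"offset": [0, 0, 0], "spin": 0, "claw": 0}
  ]
}}

```text
clock: 3.95
eef_pos: [0.5074, 0.0659, 0.2316]
tcp_rot: [0.783, 0.622, 0.0, 0.0]
ft_force: [1.4, 0.0, -0.2]
gripper_width: 0.0849
gripper_force: 0.0
```

```bash
python3 - <<'E'
from h import *
o=ctrl.observe();print({k:np.round(o[k],3).tolist() for k in("clock","joint_positions","eef_pos","tcp_rot","ft_force")})
im=vision.get_image("wrist");cv2.imwrite("pics/w1.png",im["image"]);print(np.round(im["pose"],3).tolist(),im["camera_matrix"][0,0])
import pickle;pickle.dump(im,open("w1.pkl","wb"))
for t,z in("clip_bar",.05),("clip_hinge",.05),("channel_end",.01),("jig",0):
    for r in vision.tip_of(im,t)[:1]: print(t,r,np.round(ray(im,r["position"],z),4))
E
```

```text
{'clock': 3.95, 'joint_positions': [-0.868, 0.179, 0.697, 1.998, -0.135, 1.009, -0.333], 'eef_pos': [0.507, 0.066, 0.232], 'tcp_rot': [0.783, 0.622, 0.0, 0.0], 'ft_force': [1.402, 0.04, -0.172]}
[[0.974, -0.214, -0.071, 0.525], [-0.225, -0.925, -0.305, 0.145], [0.0, 0.313, -0.95, 0.374], [0.0, 0.0, 0.0, 1.0]] 287.5499927604641
clip_bar {'position': [283.7, 235.0], 'p': 0.83} [ 0.527  -0.0202  0.05  ]
clip_hinge {'position': [287.1, 292.5], 'p': 0.94} [ 0.5152 -0.1046  0.05  ]
channel_end {'position': [278.7, 256.6], 'p': 0.85} [ 0.5137 -0.0726  0.01  ]
jig {'position': [168.9, 347.8], 'p': 0.73} [ 0.3019 -0.2061 -0.    ]
```

View pics/w1.png

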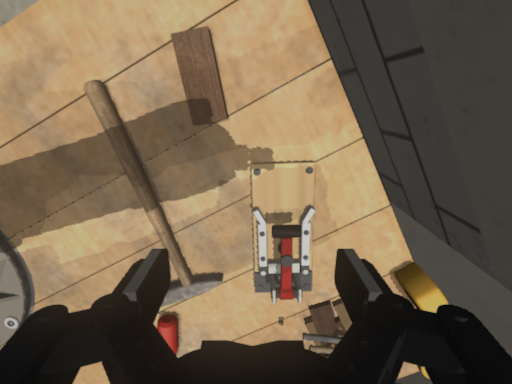

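The wrist view shows the jig nearly aligned with the image: base edge at row 163, bar at (286,231), rail mouths at (258,212) and (310,212), hinge at about (287,292). I'll enlarge it to get accurate points.

```bash
python3 - <<'E'
from h import *
import pickle
im=pickle.load(open("w1.pkl","rb"))
a=cv2.resize(im["image"][155:305,240:330],None,fx=4,fy=4,interpolation=cv2.INTER_CUBIC);cv2.imwrite("pics/w1z.png",a)
E
```

```text
(no output)
```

View pics/w1z.png

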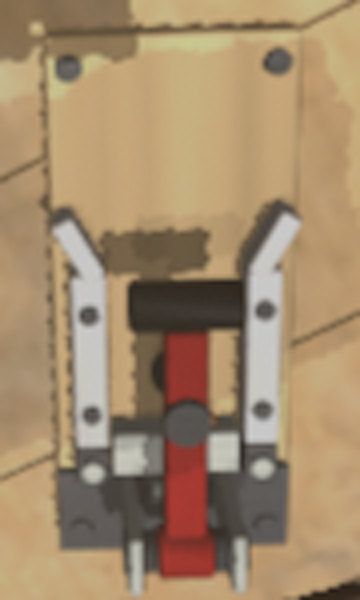

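```bash
cat > fit.py <<'E'
from h import *
import pickle
from scipy.optimize import least_squares
im=pickle.load(open("w1.pkl","rb"))
Z=[(48,36,-102.5,-42,10),(301,28,-102.5,42,10),(70,280,-24,-35.5,24),(103,272,-24,-23.5,24),(247,272,-24,23.5,24),(281,265,-24,35.5,24),(78,467,42,-35.5,24),(278,460,42,35.5,24),(130,305,-25,-18,50),(247,305,-25,18,50)]
Z=np.array(Z,float);uv=Z[:,:2]/4+[240,155]-.375;P=Z[:,2:]/1000
def W(p,P): return np.c_[P@np.array([[np.cos(p[2]),np.sin(p[2])],[-np.sin(p[2]),np.cos(p[2])],[0,0]])+p[:2],P[:,2]]
f=lambda p:(np.array([proj(im,w) for w in W(p,P)])-uv).ravel()
s=least_squares(f,[.52,-.03,-1.7],loss="soft_l1");print(s.x,np.degrees(s.x[2]));print(np.round(s.fun.reshape(-1,2),1).tolist())
np.save("jig.npy",s.x)
print(W(s.x,np.array([[-.025,0,.05],[.065,0,.05],[-.15,0,.01]])))
E
python3 fit.py
```

```text
[ 0.52619027 -0.04018254 -1.764062  ] -101.07330766449505
[[-1.4, 0.2], [0.7, 0.0], [0.0, -0.5], [0.8, 1.2], [0.3, 0.1], [0.9, 1.5], [-0.6, -4.0], [0.2, -3.8], [-0.5, 0.7], [-0.7, -0.2]]
[[ 0.53099189 -0.01564799  0.05      ]
 [ 0.51370606 -0.10397239  0.05      ]
 [ 0.55499999  0.10702479  0.01      ]]
```

```bash
sed -i 's/(78,467,42,-35.5,24),(278,460,42,35.5,24),//' fit.py; python3 fit.py
cat >> h.py <<'E'
def jw(x,y=0,z=0):  # jig mm -> world m
    p=np.load("jig.npy");c,s=np.cos(p[2]),np.sin(p[2])
    return np.array([p[0]+(c*x-s*y)/1e3,p[1]+(s*x+c*y)/1e3,z/1e3])
def to(T,yaw=None):  # offset in tool axes (after spin), spin; yaw = wanted world angle of tool y
    o=ctrl.observe();r=R.from_quat(o["tcp_rot"]);y=r.as_matrix()[:,1];sp=0
    if yaw is not None:
        sp=-((yaw-np.arctan2(y[1],y[0])+np.pi/2)%np.pi-np.pi/2)
    r=r*R.from_rotvec([0,0,sp])
    print("t",round(float(o["clock"]),2),"pos",np.round(o["eef_pos"],4),"spin",round(sp,3),"off",np.round(r.inv().apply(np.array(T)-o["eef_pos"]),4),"F",np.round(o["ft_force"],1),"w",round(float(o["gripper_width"]),4))
E
python3 -c "
from h import *
y=np.load('jig.npy')[2]+np.pi/2;print(jw(-25,0,36))
to(jw(-25,0,36),y)"
```

```text
[ 0.52609848 -0.0397426  -1.76677974] -101.22902247562448
[[-1.4, -0.2], [0.8, -0.2], [-0.1, -0.9], [0.7, 0.8], [0.2, -0.2], [0.8, 1.3], [-0.6, 0.3], [-0.7, -0.5]]
[[ 0.53096676 -0.01522118  0.05      ]
 [ 0.51344095 -0.10349828  0.05      ]
 [ 0.55530816  0.1073859   0.01      ]]
[ 0.53096676 -0.01522118  0.036     ]
t 4.2 pos [0.5061 0.0704 0.2313] spin -0.024 off [-0.0792  0.0411  0.1953] F [-0.1  0.1 -0.1] w 0.0855
```

{"op": "move_arm", "data": {
  "targets": [
    {"offset": [0, 0, 0], "spin": -0.024, "claw": 0},
    {"offset": [-0.04, 0.02, 0], "spin": 0, "claw": 0},
    {"offset": [-0.039, 0.021, 0], "spin": 0, "claw": 0},
    {"offset": [0, 0, 0.03], "spin": 0, "claw": 0.3},
    {"offset": [0, 0, 0.04], "spin": 0, "claw": 0}
  ]
}}

```text
clock: 4.7
eef_pos: [0.5325, -0.0168, 0.1619]
tcp_rot: [0.774, 0.634, 0.002, 0.001]
ft_force: [0.4, 1.0, -0.4]
gripper_width: 0.0848
gripper_force: 0.0
```

{"op": "move_arm", "data": {
  "targets": [
    {"offset": [0, 0, 0.02], "spin": 0, "claw": 0},
    {"offset": [0, 0, 0], "spin": 0, "claw": 0},
    {"offset": [0, 0, 0], "spin": 0, "claw": 0}
  ]
}}

```text
clock: 5.0
eef_pos: [0.5313, -0.016, 0.1419]
tcp_rot: [0.773, 0.634, -0.0, 0.0]
ft_force: [0.9, -0.6, -0.6]
gripper_width: 0.0854
gripper_force: 0.0
```

```bash
python3 -c "
from h import *
y=np.load('jig.npy')[2]+np.pi/2
to(jw(-25,0,36),y)
im=vision.get_image('wrist');cv2.imwrite('pics/w2.png',im['image'][150:384])
import pickle;pickle.dump(im,open('w2.pkl','wb'))
for P in (jw(-25,-18,50),jw(-25,18,50),jw(-24,-23.5,24),jw(-24,23.5,24),jw(-102.5,-42,10),jw(-102.5,42,10)): print(np.round(proj(im,P)-[0,150]))
"
```

```text
t 5.0 pos [ 0.5313 -0.016   0.1419] spin -0.001 off [ 0.0008 -0.0004  0.1059] F [ 0.9 -0.6 -0.6] w 0.0854
[232.  48.]
[274.  47.]
[228.  40.]
[277.  40.]
[206. -48.]
[299. -48.]
```

View pics/w2.png

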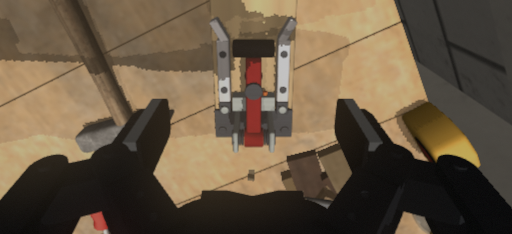

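The bar in this view spans columns 233–274 at row 48, which matches the fit. I'll descend and pinch.

{"op": "move_arm", "data": {
  "targets": [
    {"offset": [0, 0, 0.04], "spin": 0, "claw": 0},
    {"offset": [0, 0, 0.035], "spin": 0, "claw": 0},
    {"offset": [0, 0, 0.025], "spin": 0, "claw": 0},
    {"offset": [0, 0, 0.006], "spin": 0, "claw": 0.3},
    {"offset": [0, 0, 0], "spin": 0, "claw": 0.7}
  ]
}}

```text
clock: 5.55
eef_pos: [0.5315, -0.0161, 0.036]
tcp_rot: [0.773, 0.634, 0.0, 0.0]
ft_force: [-0.6, 1.0, 0.7]
gripper_width: 0.0591
gripper_force: 0.0
```

{"op": "move_arm", "data": {
  "targets": [
    {"offset": [0, 0, 0], "spin": 0, "claw": 1},
    {"offset": [0, 0, 0], "spin": 0, "claw": 1},
    {"offset": [0, 0, 0], "spin": 0, "claw": 1},
    {"offset": [0, 0, 0], "spin": 0, "claw": 1}
  ],
  "grip_force": 30
}}

```text
clock: 5.95
eef_pos: [0.5321, -0.016, 0.037]
tcp_rot: [0.774, 0.634, 0.001, 0.0]
ft_force: [-1.5, -0.4, 9.1]
gripper_width: 0.0352
gripper_force: 33.9
```

{"op": "move_arm", "data": {
  "targets": [
    {"offset": [-0.0008, 0, -0.0117], "spin": 0, "claw": 1},
    {"offset": [-0.0022, 0, -0.0114], "spin": 0, "claw": 1},
    {"offset": [-0.0038, 0, -0.0111], "spin": 0, "claw": 1},
    {"offset": [-0.0051, 0, -0.0105], "spin": 0, "claw": 1},
    {"offset": [-0.0065, 0, -0.0098], "spin": 0, "claw": 1}
  ]
}}

```text
clock: 6.45
eef_pos: [0.5283, -0.0344, 0.0915]
tcp_rot: [0.773, 0.634, 0.001, 0.001]
ft_force: [4.8, -2.2, -5.3]
gripper_width: 0.0351
gripper_force: 30.5
```

{"op": "move_arm", "data": {
  "targets": [
    {"offset": [-0.0076, 0, -0.0088], "spin": 0, "claw": 1},
    {"offset": [-0.0088, 0, -0.0078], "spin": 0, "claw": 1},
    {"offset": [-0.0096, 0, -0.0065], "spin": 0, "claw": 1},
    {"offset": [-0.0105, 0, -0.0053], "spin": 0, "claw": 1},
    {"offset": [-0.0093, 0, -0.0033], "spin": 0, "claw": 1}
  ]
}}

```text
clock: 6.95
eef_pos: [0.5194, -0.0796, 0.1232]
tcp_rot: [0.774, 0.634, 0.001, 0.001]
ft_force: [6.6, 0.2, 2.4]
gripper_width: 0.0353
gripper_force: 30.5
```

```bash
python3 -c "
from h import *
to(jw(41,0,143-19))
im=vision.get_image('side');a=im['image'][150:270,160:350]
cv2.imwrite('pics/s2.png',cv2.resize(a,None,fx=4,fy=4,interpolation=cv2.INTER_CUBIC))
"
```

```text
t 6.95 pos [ 0.5194 -0.0796  0.1232] spin 0 off [-0.0006 -0.0012 -0.0008] F [6.6 0.2 2.4] w 0.0353
```

View pics/s2.png

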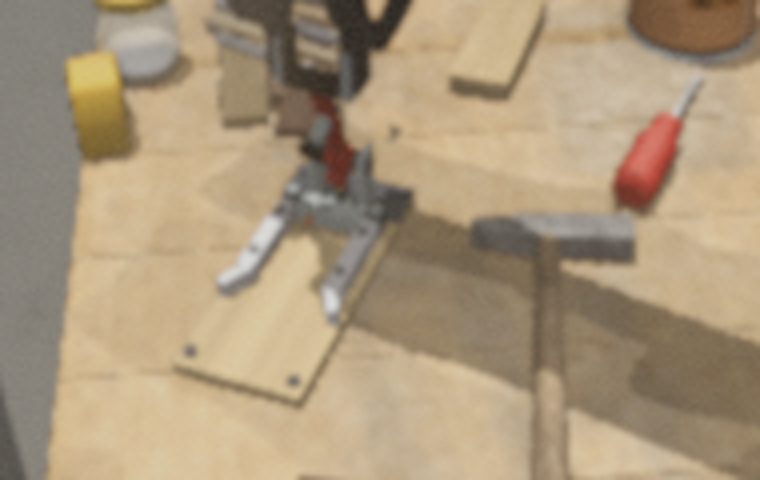

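The clip is up, with the gripper still holding the bar at (310,85). I'll release, rise and back off to look at the channel.

{"op": "move_arm", "data": {
  "targets": [
    {"offset": [0, 0, 0], "spin": 0, "claw": 0.6},
    {"offset": [0, 0, 0], "spin": 0, "claw": 0.3},
    {"offset": [0, 0, 0], "spin": 0, "claw": 0},
    {"offset": [0, 0, -0.02], "spin": 0, "claw": 0},
    {"offset": [0, 0, -0.04], "spin": 0, "claw": 0}
  ]
}}

```text
clock: 7.5
eef_pos: [0.5163, -0.0792, 0.1801]
tcp_rot: [0.774, 0.634, -0.003, -0.001]
ft_force: [0.6, 1.0, 0.4]
gripper_width: 0.0856
gripper_force: 0.0
```

{"op": "move_arm", "data": {
  "targets": [
    {"offset": [0, 0, -0.04], "spin": 0, "claw": 0},
    {"offset": [0.025, 0, -0.03], "spin": 0, "claw": 0},
    {"offset": [0.02, 0, 0], "spin": 0, "claw": 0},
    {"offset": [0, 0, 0], "spin": 0, "claw": 0}
  ]
}}

```text
clock: 7.9
eef_pos: [0.5276, -0.0322, 0.252]
tcp_rot: [0.772, 0.635, 0.001, -0.0]
ft_force: [-0.8, -0.3, -0.6]
gripper_width: 0.0854
gripper_force: 0.0
```

```bash
python3 -c "
from h import *
import pickle
to(jw(-25,0,100))
im=vision.get_image('wrist');pickle.dump(im,open('w3.pkl','wb'))
print([np.round(proj(im,P)) for P in (jw(-24,-23.5,24),jw(-24,23.5,24),jw(-102.5,-42,10),jw(-102.5,42,10))])
c=proj(im,jw(-20,0,10)).astype(int);print(c)
x0,y0=max(c[0]-60,0),max(c[1]-75,0);a=im['image'][y0:y0+140,x0:x0+120];print(x0,y0)
cv2.imwrite('pics/w3z.png',cv2.resize(a,None,fx=4,fy=4,interpolation=cv2.INTER_CUBIC))
"
```

```text
t 7.9 pos [ 0.5276 -0.0322  0.252 ] spin 0 off [ 0.0172 -0.      0.152 ] F [-0.8 -0.3 -0.6] w 0.0854
[array([235., 152.]), array([271., 152.]), array([219.,  88.]), array([286.,  88.])]
[252 153]
192 78
```

View pics/w3z.png

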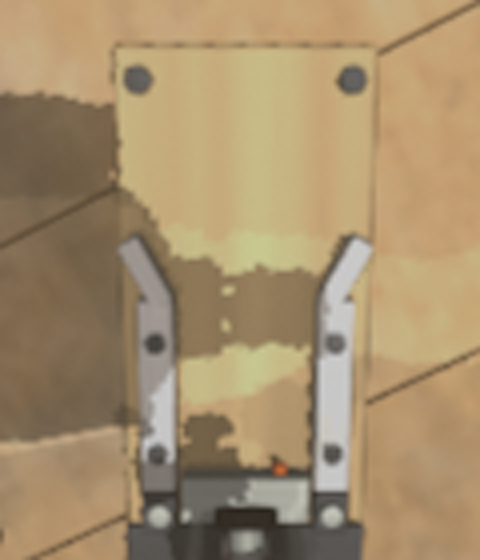

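The channel is open: mouth at rows 240–300, stop block at row 475, orange pin at (280,468). I'll refine the jig pose and locate the strip with the side camera.

```bash
sed -e 's/w1.pkl/w3.pkl/' -e 's/\[240,155\]/[192,78]/' -e 's/^Z=\[.*/Z=[(115,45,-102.5,-42,10),(377,44,-102.5,42,10),(140,300,-24,-35.5,24),(176,298,-24,-23.5,24),(317,298,-24,23.5,24),(353,301,-24,35.5,24),(178,492,42,-23.5,24),(313,492,42,23.5,24)]/' -e 's/np.save.*/np.save("jig3.npy",s.x)/' fit.py > fit3.py; python3 fit3.py
python3 - <<'E'
from h import *
from scipy.optimize import least_squares
im=vision.get_image("side")
hsv=cv2.cvtColor(im["image"],cv2.COLOR_BGR2HSV);print(hsv[155:170:5,280:292:4].tolist(), hsv[165,262],hsv[140,268])
cv2.imwrite("pics/s3.png",cv2.resize(im["image"][140:185,260:305],None,fx=12,fy=12,interpolation=cv2.INTER_CUBIC))
E
```

```text
[ 0.52640989 -0.04050265 -1.76558452] -101.16054112512576
[[-0.6, -0.5], [0.8, -0.2], [-0.9, -0.0], [-0.6, 0.5], [0.4, 0.5], [0.7, -0.2], [-0.3, 0.1], [0.4, 0.1]]
[[ 0.53124886 -0.01597543  0.05      ]
 [ 0.51382857 -0.10427341  0.05      ]
 [ 0.5554437   0.10666066  0.01      ]]
[[[20, 75, 203], [19, 78, 200], [19, 74, 204]], [[19, 73, 206], [20, 75, 203], [19, 78, 203]], [[20, 74, 207], [19, 75, 205], [19, 75, 201]]] [ 18  79 197] [ 23  24 127]
```

View pics/s3.png

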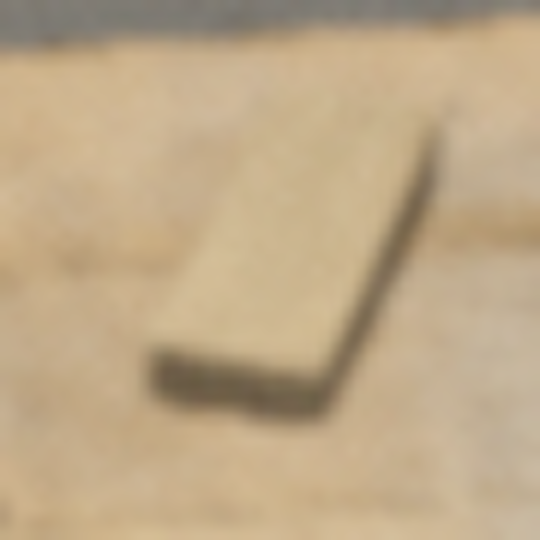

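The crop shows the strip's near end from (155,352) to (325,378) and its far right corner at (437,130). I'll fit its pose.

```bash
python3 - <<'E'
from h import *
from scipy.optimize import least_squares
np.save("jig.npy",[.5273,-.0407,-1.7656])
im=vision.get_image("side")
# strip frame: X along length forward(-y world), Y = left of it (world +x)
Z=np.array([(155,352,-60,22.5,18),(325,378,-60,-22.5,18),(437,130,60,-22.5,18),(152,393,-60,22.5,0),(322,413,-60,-22.5,0)],float)
uv=Z[:,:2]/12+[260,140]-.46;P=Z[:,2:]/1000
W=lambda p:np.c_[P@np.array([[np.cos(p[2]),np.sin(p[2])],[-np.sin(p[2]),np.cos(p[2])],[0,0]])+p[:2],P[:,2]]
s=least_squares(lambda p:(np.array([proj(im,w) for w in W(p)])-uv).ravel(),[.43,-.29,-1.6]);p=s.x
print(p,np.degrees(p[2]),np.round(s.fun.reshape(-1,2),1).tolist())
g=p[:2]-.044*np.array([np.cos(p[2]),np.sin(p[2])]);print("grasp",g)
np.save("strip.npy",p)
to([*g,.15],p[2]+np.pi/2)
E
```

```text
[ 0.43378524 -0.30338736 -1.70472036] -97.67328189056774 [[-0.5, -0.8], [0.3, -0.3], [0.3, -1.6], [-0.3, 0.7], [0.3, 1.7]]
grasp [ 0.4396603  -0.25978136]
t 8.05 pos [ 0.5266 -0.0355  0.2511] spin -0.064 off [-0.2338 -0.0561  0.1013] F [-0.1  0.1 -0. ] w 0.085
```

{"op": "move_arm", "data": {
  "targets": [
    {"offset": [-0.03, -0.011, 0], "spin": -0.064, "claw": 0},
    {"offset": [-0.04, -0.011, 0], "spin": 0, "claw": 0},
    {"offset": [-0.04, -0.01, 0], "spin": 0, "claw": 0},
    {"offset": [-0.04, -0.01, 0], "spin": 0, "claw": 0},
    {"offset": [-0.04, -0.006, 0], "spin": 0, "claw": 0}
  ]
}}

```text
clock: 8.55
eef_pos: [0.4505, -0.218, 0.2512]
tcp_rot: [0.753, 0.658, -0.0, -0.0]
ft_force: [1.5, -0.1, -0.5]
gripper_width: 0.085
gripper_force: 0.0
```

{"op": "move_arm", "data": {
  "targets": [
    {"offset": [-0.02, -0.004, 0.02], "spin": 0, "claw": 0},
    {"offset": [0, 0, 0.03], "spin": 0, "claw": 0},
    {"offset": [0, 0, 0.03], "spin": 0, "claw": 0},
    {"offset": [0, 0, 0], "spin": 0, "claw": 0},
    {"offset": [0, 0, 0], "spin": 0, "claw": 0}
  ]
}}

```text
clock: 9.05
eef_pos: [0.4451, -0.236, 0.1718]
tcp_rot: [0.753, 0.658, -0.001, -0.0]
ft_force: [-0.8, 0.1, 0.4]
gripper_width: 0.0855
gripper_force: 0.0
```

```bash
python3 - <<'E'
from h import *
import pickle
p=np.load("strip.npy");g=p[:2]-.044*np.array([np.cos(p[2]),np.sin(p[2])])
to([*g,.003],p[2]+np.pi/2)
im=vision.get_image("wrist");pickle.dump(im,open("w4.pkl","wb"))
f=np.array([np.cos(p[2]),np.sin(p[2])]);l=np.array([-f[1],f[0]])
for a in(-.06,.06):
  for b in(-.0225,.0225): print(a,b,np.round(proj(im,[*(p[:2]+a*f+b*l),.018])))
for t in("strip",):print(vision.recognise(im,t)[:2],vision.tip_of(im,t)[:2])
print(ctrl.observe()["joint_positions"])
cv2.imwrite("pics/w4.png",im["image"])
E
```

```text
t 9.05 pos [ 0.4451 -0.236   0.1718] spin -0.002 off [-0.0242 -0.002   0.1688] F [-0.8  0.1  0.4] w 0.0855
-0.06 -0.0225 [230. 187.]
-0.06 0.0225 [272. 187.]
0.06 -0.0225 [233. 282.]
0.06 0.0225 [270. 282.]
[{'rect': [227.8, 184.2, 48.5, 100.9], 'p': 0.76}] [{'position': [249.5, 231.1], 'p': 0.59}]
[-0.34029552  0.28287617  0.83016358  2.0779412  -0.2698472   0.88642142
  0.50825009]
```

View pics/w4.png

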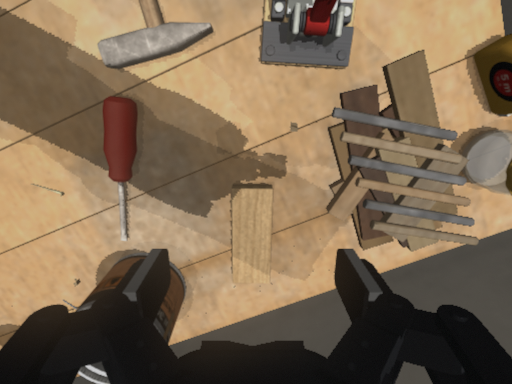

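The strip's top face is at cols 231–272, rows 188–284, which matches the prediction. I'll descend and grip its rear part lightly.

{"op": "move_arm", "data": {
  "targets": [
    {"offset": [-0.024, -0.002, 0.02], "spin": 0, "claw": 0},
    {"offset": [0, 0, 0.045], "spin": 0, "claw": 0},
    {"offset": [0, 0, 0.045], "spin": 0, "claw": 0},
    {"offset": [0, 0, 0.035], "spin": 0, "claw": 0},
    {"offset": [0, 0, 0.015], "spin": 0, "claw": 0}
  ]
}}

```text
clock: 9.7
eef_pos: [0.4403, -0.2582, 0.0099]
tcp_rot: [0.753, 0.658, -0.0, -0.001]
ft_force: [0.1, -0.3, -0.0]
gripper_width: 0.0857
gripper_force: 0.0
```

{"op": "move_arm", "data": {
  "targets": [
    {"offset": [0, 0, 0.009], "spin": 0, "claw": 0},
    {"offset": [0, 0, 0], "spin": 0, "claw": 0.4},
    {"offset": [0, 0, 0], "spin": 0, "claw": 1},
    {"offset": [0, 0, 0], "spin": 0, "claw": 1},
    {"offset": [0, 0, 0], "spin": 0, "claw": 1}
  ],
  "grip_force": 25
}}

```text
clock: 10.2
eef_pos: [0.4417, -0.259, 0.004]
tcp_rot: [0.753, 0.658, 0.001, 0.001]
ft_force: [-2.0, 1.5, 10.9]
gripper_width: 0.0442
gripper_force: 23.8
```

{"op": "move_arm", "data": {
  "targets": [
    {"offset": [0, 0, -0.01], "spin": 0, "claw": 1},
    {"offset": [0, 0, -0.03], "spin": 0, "claw": 1},
    {"offset": [0, 0, -0.05], "spin": 0, "claw": 1},
    {"offset": [0, 0, -0.05], "spin": 0, "claw": 1},
    {"offset": [0, 0, -0.06], "spin": 0, "claw": 1}
  ]
}}

```text
clock: 10.7
eef_pos: [0.4399, -0.2589, 0.1951]
tcp_rot: [0.753, 0.658, -0.0, -0.0]
ft_force: [0.8, 0.3, -0.5]
gripper_width: 0.0445
gripper_force: 27.0
```

```bash
python3 - <<'E'
from h import *
y=np.load("jig.npy")[2]+np.pi/2
to(jw(-174,0,200),y);print(ctrl.observe()["joint_positions"])
E
```

```text
t 10.7 pos [ 0.4399 -0.2589  0.1951] spin 0.06 off [ 0.405   0.0435 -0.0049] F [ 0.8  0.3 -0.5] w 0.0445
[-0.33749176  0.26847031  0.88197851  2.04488785 -0.25625221  0.93977685
  0.54496718]
```

{"op": "move_arm", "data": {
  "targets": [
    {"offset": [0, 0, 0], "spin": 0.06, "claw": 1},
    {"offset": [0.03, 0.003, 0], "spin": 0, "claw": 1},
    {"offset": [0.045, 0.005, 0], "spin": 0, "claw": 1},
    {"offset": [0.045, 0.005, 0], "spin": 0, "claw": 1},
    {"offset": [0.045, 0.005, 0], "spin": 0, "claw": 1}
  ]
}}

```text
clock: 11.2
eef_pos: [0.4903, -0.0987, 0.1937]
tcp_rot: [0.773, 0.635, 0.001, 0.0]
ft_force: [1.4, 0.2, -0.9]
gripper_width: 0.0444
gripper_force: 27.0
```

{"op": "move_arm", "data": {
  "targets": [
    {"offset": [0.045, 0.005, 0], "spin": 0, "claw": 1},
    {"offset": [0.045, 0.005, 0], "spin": 0, "claw": 1},
    {"offset": [0.045, 0.005, 0], "spin": 0, "claw": 1},
    {"offset": [0.045, 0.005, 0], "spin": 0, "claw": 1},
    {"offset": [0.04, 0.004, 0.03], "spin": 0, "claw": 1}
  ]
}}

```text
clock: 11.7
eef_pos: [0.5585, 0.1139, 0.1662]
tcp_rot: [0.772, 0.636, 0.003, 0.001]
ft_force: [1.0, 0.2, -0.7]
gripper_width: 0.0443
gripper_force: 27.0
```

{"op": "move_arm", "data": {
  "targets": [
    {"offset": [0.02, 0.001, 0.04], "spin": 0, "claw": 1},
    {"offset": [0, 0, 0.04], "spin": 0, "claw": 1},
    {"offset": [0, 0, 0.02], "spin": 0, "claw": 1},
    {"offset": [0, 0, 0], "spin": 0, "claw": 1},
    {"offset": [0, 0, 0], "spin": 0, "claw": 1}
  ]
}}

```text
clock: 12.2
eef_pos: [0.5614, 0.1301, 0.064]
tcp_rot: [0.772, 0.635, 0.0, 0.0]
ft_force: [0.4, -0.2, -0.4]
gripper_width: 0.0441
gripper_force: 27.0
```

```bash
python3 - <<'E'
from h import *
y=np.load("jig.npy")[2]+np.pi/2
to(jw(-174,0,16),y)
im=vision.get_image("wrist");cv2.imwrite("pics/w5.png",im["image"][60:330,120:400])
for n,P in dict(frontL=jw(-70,-22.5,81),frontR=jw(-70,22.5,81),rearL=jw(-190,-22.5,81),kL=jw(-24,-23.5,24),kR=jw(-24,23.5,24),bL=jw(-102.5,-42,10),bR=jw(-102.5,42,10)).items():print(n,np.round(proj(im,P)-[120,60],1))
E
```

```text
t 12.2 pos [0.5614 0.1301 0.064 ] spin 0.0 off [-0.0001 -0.0004  0.048 ] F [ 0.4 -0.2 -0.4] w 0.0441
frontL [ 96.1 356.5]
frontR [169.3 356.5]
rearL [ 86.3 180.9]
kL [105.  324.7]
kR [160.1 324.7]
bL [ 80.9 236.8]
bR [184.2 236.8]
```

View pics/w5.png

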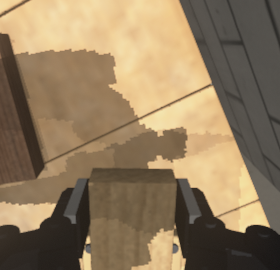

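I've viewed all the pictures allowed, so I'll go by force from here. The strip is held squarely between the fingers with the oak clear to the left. I'll lower it and slide it in.

{"op": "move_arm", "data": {
  "targets": [
    {"offset": [0, 0, 0.03], "spin": 0, "claw": 1},
    {"offset": [0, 0, 0.015], "spin": 0, "claw": 1},
    {"offset": [0, 0, 0.003], "spin": 0, "claw": 1},
    {"offset": [0, 0, 0], "spin": 0, "claw": 1}
  ]
}}

```text
clock: 12.65
eef_pos: [0.5612, 0.1301, 0.0151]
tcp_rot: [0.772, 0.635, -0.0, 0.0]
ft_force: [0.4, 0.7, -1.4]
gripper_width: 0.044
gripper_force: 27.0
```

{"op": "move_arm", "data": {
  "targets": [
    {"offset": [-0.01, 0, 0], "spin": 0, "claw": 1},
    {"offset": [-0.01, 0, 0], "spin": 0, "claw": 1},
    {"offset": [-0.008, 0, 0], "spin": 0, "claw": 1},
    {"offset": [-0.005, 0, 0], "spin": 0, "claw": 1},
    {"offset": [0, 0, 0], "spin": 0, "claw": 1}
  ]
}}

```text
clock: 13.15
eef_pos: [0.5545, 0.0968, 0.0149]
tcp_rot: [0.773, 0.635, 0.0, 0.0]
ft_force: [0.1, -0.3, -0.4]
gripper_width: 0.0442
gripper_force: 27.0
```

```bash
python3 - <<'E'
from h import *
y=np.load("jig.npy")[2]+np.pi/2
to(jw(-141,0,15),y)
E
```

```text
t 13.15 pos [0.5545 0.0968 0.0149] spin -0.001 off [ 0.0008 -0.0001 -0.0001] F [ 0.1 -0.3 -0.4] w 0.0442
```

{"op": "move_arm", "data": {
  "targets": [
    {"offset": [-0.005, 0, 0], "spin": 0, "claw": 1},
    {"offset": [-0.005, 0, 0], "spin": 0, "claw": 1},
    {"offset": [-0.004, 0, 0], "spin": 0, "claw": 1},
    {"offset": [0, 0, 0], "spin": 0, "claw": 1}
  ]
}}

```text
clock: 13.55
eef_pos: [0.5521, 0.0835, 0.0147]
tcp_rot: [0.772, 0.635, 0.0, 0.0]
ft_force: [2.6, -1.8, -0.3]
gripper_width: 0.0444
gripper_force: 26.6
```

{"op": "move_arm", "data": {
  "targets": [
    {"offset": [-0.004, 0, 0], "spin": 0, "claw": 1},
    {"offset": [-0.004, 0, 0], "spin": 0, "claw": 1},
    {"offset": [0, 0, 0], "spin": 0, "claw": 1}
  ]
}}

```text
clock: 13.85
eef_pos: [0.5505, 0.0756, 0.0147]
tcp_rot: [0.772, 0.635, 0.0, 0.0]
ft_force: [2.6, -1.6, -0.9]
gripper_width: 0.0443
gripper_force: 26.5
```

{"op": "move_arm", "data": {
  "targets": [
    {"offset": [-0.004, 0.0004, 0], "spin": 0, "claw": 1},
    {"offset": [-0.006, 0, 0], "spin": 0, "claw": 1},
    {"offset": [-0.006, 0, 0], "spin": 0, "claw": 1},
    {"offset": [0, 0, 0], "spin": 0, "claw": 1}
  ]
}}

```text
clock: 14.25
eef_pos: [0.5474, 0.0592, 0.0147]
tcp_rot: [0.773, 0.635, -0.0, 0.0]
ft_force: [2.0, -1.2, -0.5]
gripper_width: 0.0445
gripper_force: 26.7
```

```bash
python3 - <<'E'
from h import *
y=np.load("jig.npy")[2]+np.pi/2
to(jw(-66,0,15),y)
E
```

```text
t 14.25 pos [0.5474 0.0592 0.0147] spin -0.001 off [-0.0359 -0.0004 -0.0003] F [ 2.  -1.2 -0.5] w 0.0445
```

{"op": "move_arm", "data": {
  "targets": [
    {"offset": [-0.007, 0.0002, 0], "spin": 0, "claw": 1},
    {"offset": [-0.007, 0, 0], "spin": 0, "claw": 1},
    {"offset": [-0.007, 0, 0], "spin": 0, "claw": 1},
    {"offset": [-0.004, 0, 0], "spin": 0, "claw": 1},
    {"offset": [0, 0, 0], "spin": 0, "claw": 1}
  ]
}}

```text
clock: 14.75
eef_pos: [0.5428, 0.035, 0.0146]
tcp_rot: [0.773, 0.635, -0.0, 0.0]
ft_force: [0.6, -0.0, -1.0]
gripper_width: 0.0442
gripper_force: 26.9
```

{"op": "move_arm", "data": {
  "targets": [
    {"offset": [-0.002, 0, 0], "spin": 0, "claw": 1},
    {"offset": [-0.001, 0, 0], "spin": 0, "claw": 1},
    {"offset": [-0.001, 0, 0], "spin": 0, "claw": 1}
  ]
}}

```text
clock: 15.05
eef_pos: [0.5422, 0.0322, 0.0146]
tcp_rot: [0.772, 0.635, -0.0, -0.0]
ft_force: [0.4, 0.3, -0.5]
gripper_width: 0.0446
gripper_force: 27.0
```

{"op": "move_arm", "data": {
  "targets": [
    {"offset": [-0.001, 0, 0], "spin": 0, "claw": 1},
    {"offset": [-0.001, 0, 0], "spin": 0, "claw": 1}
  ]
}}

```text
clock: 15.25
eef_pos: [0.5418, 0.0301, 0.0146]
tcp_rot: [0.772, 0.635, -0.0, -0.0]
ft_force: [-0.3, 0.4, -0.3]
gripper_width: 0.0445
gripper_force: 27.0
```

{"op": "move_arm", "data": {
  "targets": [
    {"offset": [-0.001, 0, 0], "spin": 0, "claw": 1},
    {"offset": [-0.001, 0, 0], "spin": 0, "claw": 1}
  ]
}}

```text
clock: 15.45
eef_pos: [0.5414, 0.028, 0.0146]
tcp_rot: [0.772, 0.635, -0.0, -0.0]
ft_force: [0.3, 0.4, -0.3]
gripper_width: 0.0441
gripper_force: 27.0
```

{"op": "move_arm", "data": {
  "targets": [
    {"offset": [-0.001, 0, 0], "spin": 0, "claw": 1},
    {"offset": [-0.001, 0, 0], "spin": 0, "claw": 1}
  ]
}}

```text
clock: 15.65
eef_pos: [0.5413, 0.0276, 0.0146]
tcp_rot: [0.772, 0.636, 0.0, -0.001]
ft_force: [1.2, 11.6, -0.5]
gripper_width: 0.0443
gripper_force: 27.0
```

{"op": "move_arm", "data": {
  "targets": [
    {"offset": [-0.001, 0, 0], "spin": 0, "claw": 1}
  ]
}}

```text
clock: 15.75
eef_pos: [0.5412, 0.0276, 0.0147]
tcp_rot: [0.772, 0.636, 0.001, -0.001]
ft_force: [1.1, 17.4, -0.3]
gripper_width: 0.0442
gripper_force: 27.1
```

Contact was felt, at the near end of the stop's range. I'll ease to about 9 N and hold.

{"op": "move_arm", "data": {
  "targets": [
    {"offset": [0.0013, 0, 0], "spin": 0, "claw": 1},
    {"offset": [0, 0, 0], "spin": 0, "claw": 1},
    {"offset": [0, 0, 0], "spin": 0, "claw": 1}
  ]
}}

```text
clock: 16.05
eef_pos: [0.5413, 0.0277, 0.0146]
tcp_rot: [0.772, 0.636, 0.0, -0.0]
ft_force: [0.5, 9.1, 0.1]
gripper_width: 0.0442
gripper_force: 27.0
```

```bash
python3 - <<'E'
from h import *
y=np.load("jig.npy")[2]+np.pi/2
to(jw(-66,0,15),y)
im=vision.get_image("side")
for t in ("clip_bar","strip","flag"): print(t,vision.tip_of(im,t)[:1],vision.recognise(im,t)[:1])
for x in(34,38,42): # implied strip origin
    print(x,np.round(proj(im,jw(x-60,0,10)),1))
print("barup",proj(im,jw(41,0,137)))
E
```

```text
t 16.05 pos [0.5413 0.0277 0.0146] spin 0.002 off [-0.0038 -0.0005 -0.0004] F [0.5 9.1 0.1] w 0.0442
clip_bar [{'position': [238.6, 169.7], 'p': 0.6}] [{'rect': [231.9, 164.8, 16.9, 31.7], 'p': 0.77}]
strip [{'position': [229.8, 225.3], 'p': 0.68}] [{'rect': [212.2, 213.8, 27.2, 30.5], 'p': 0.51}]Traceback (most recent call last):
  File "<stdin>", line 5, in <module>
ValueError: it knows: channel_end, clip_bar, clip_hinge, driver, hammer, jar, jig, oak_offcut, rails, stop, strip, tape_measure, tin
```

{"op": "move_arm", "data": {
  "targets": [
    {"offset": [0, 0, 0.0005], "spin": 0, "claw": 1},
    {"offset": [0, 0, 0], "spin": 0, "claw": 1},
    {"offset": [0.0009, 0, 0], "spin": 0, "claw": 1},
    {"offset": [0, 0, 0], "spin": 0, "claw": 0.4},
    {"offset": [0, 0, 0], "spin": 0, "claw": 0}
  ]
}}

```text
clock: 16.8
eef_pos: [0.5413, 0.0269, 0.0141]
tcp_rot: [0.772, 0.635, -0.0, 0.0]
ft_force: [-1.0, 0.2, 0.2]
gripper_width: 0.0642
gripper_force: 0.0
```

{"op": "move_arm", "data": {
  "targets": [
    {"offset": [0, 0, 0], "spin": 0, "claw": 0},
    {"offset": [0, 0, -0.02], "spin": 0, "claw": 0},
    {"offset": [0, 0, -0.04], "spin": 0, "claw": 0},
    {"offset": [0, 0, -0.05], "spin": 0, "claw": 0},
    {"offset": [0, 0, -0.05], "spin": 0, "claw": 0}
  ]
}}

```text
clock: 17.3
eef_pos: [0.5408, 0.0267, 0.1755]
tcp_rot: [0.773, 0.635, -0.001, 0.0]
ft_force: [1.8, 1.8, 0.9]
gripper_width: 0.0852
gripper_force: 0.0
```

{"op": "move_arm", "data": {
  "targets": [
    {"offset": [0, 0, -0.03], "spin": 0, "claw": 0},
    {"offset": [0, 0, 0], "spin": 0, "claw": 0},
    {"offset": [0, 0, 0], "spin": 0, "claw": 0}
  ]
}}

```text
clock: 17.6
eef_pos: [0.5414, 0.0275, 0.2045]
tcp_rot: [0.772, 0.635, 0.001, -0.0]
ft_force: [-0.5, 0.6, 0.2]
gripper_width: 0.0855
gripper_force: 0.0
```

```bash
python3 - <<'E'
from h import *
y=np.load("jig.npy")[2]+np.pi/2
to(jw(41,0,124),y)
im=vision.get_image("wrist")
for t in ("clip_bar","strip","clip_hinge","stop"): print(t,vision.tip_of(im,t)[:1],vision.recognise(im,t)[:1])
r=vision.tip_of(im,"strip")[:1]
if r: print(ray(im,r[0]["position"],.01))
for x in(34,38,42): print(x,np.round(proj(im,jw(x-60,0,10)),1),jw(x-60),"rear",np.round(proj(im,jw(x-120,0,28)),1))
print("barup",proj(im,jw(41,0,137)))
u=int(proj(im,jw(-84,0,28))[0]);v=proj(im,jw(-84,0,28))[1]
g=cv2.cvtColor(im["image"],cv2.COLOR_BGR2GRAY).astype(int)
print(int(v)-20,g[int(v)-20:int(v)+20,u-8:u+9].mean(1).round().astype(int).tolist())
E
```

```text
t 17.6 pos [0.5414 0.0275 0.2045] spin 0.001 off [-0.1108 -0.0007  0.0804] F [-0.5  0.6  0.2] w 0.0855
clip_bar [{'position': [251.2, 326.3], 'p': 0.7}] [{'rect': [231.4, 277.0, 42.2, 55.6], 'p': 0.77}]
strip [{'position': [247.6, 207.6], 'p': 0.72}] [{'rect': [230.8, 158.5, 43.1, 98.3], 'p': 0.6}]
clip_hinge [{'position': [253.5, 284.2], 'p': 0.88}] [{'rect': [217.5, 140.6, 70.6, 195.6], 'p': 0.81}]
stop [] [{'rect': [226.1, 255.8, 51.3, 11.8], 'p': 0.75}]
[ 0.52594899 -0.01788523  0.01      ]
34 [252.2 204.7] [ 0.53233292 -0.01519177  0.        ] rear [252.2 160.1]
38 [252.2 207.7] [ 0.53155863 -0.01911611  0.        ] rear [252.2 163.6]
42 [252.2 210.7] [ 0.53078433 -0.02304046  0.        ] rear [252.2 167.1]
barup [252.15898253 323.51324565]
141 [157, 108, 123, 175, 186, 187, 189, 190, 178, 167, 167, 163, 150, 134, 130, 129, 127, 123, 111, 83, 67, 75, 97, 113, 113, 114, 113, 113, 112, 111, 114, 117, 118, 116, 112, 111, 114, 123, 127, 127]
```

The strip is home: its rear edge is at image row 162–163, which implies a stop face at about 37 mm. Now I'll pinch the raised bar again.

{"op": "move_arm", "data": {
  "targets": [
    {"offset": [-0.035, 0, 0], "spin": 0, "claw": 0},
    {"offset": [-0.04, 0, 0], "spin": 0, "claw": 0},
    {"offset": [-0.036, 0, 0], "spin": 0, "claw": 0},
    {"offset": [0, 0, 0.02], "spin": 0, "claw": 0},
    {"offset": [0, 0, 0.035], "spin": 0, "claw": 0}
  ]
}}

```text
clock: 18.6
eef_pos: [0.5212, -0.0828, 0.1501]
tcp_rot: [0.773, 0.635, 0.002, 0.001]
ft_force: [0.6, 1.9, -0.2]
gripper_width: 0.0856
gripper_force: 0.0
```

{"op": "move_arm", "data": {
  "targets": [
    {"offset": [0, 0, 0.02], "spin": 0, "claw": 0},
    {"offset": [0, 0, 0.005], "spin": 0, "claw": 0},
    {"offset": [0, 0, 0], "spin": 0, "claw": 0}
  ]
}}

```text
clock: 18.9
eef_pos: [0.5197, -0.0819, 0.1239]
tcp_rot: [0.772, 0.635, -0.001, -0.0]
ft_force: [0.6, -0.7, 0.4]
gripper_width: 0.0851
gripper_force: 0.0
```

```bash
python3 - <<'E'
from h import *
y=np.load("jig.npy")[2]+np.pi/2
to(jw(41,0,123),y)
E
```

```text
t 18.9 pos [ 0.5197 -0.0819  0.1239] spin 0.0 off [ 0.0008 -0.0005  0.0009] F [ 0.6 -0.7  0.4] w 0.0851
```

{"op": "move_arm", "data": {
  "targets": [
    {"offset": [0, 0, 0], "spin": 0, "claw": 0.4},
    {"offset": [0, 0, 0], "spin": 0, "claw": 0.7},
    {"offset": [0, 0, 0], "spin": 0, "claw": 1},
    {"offset": [0, 0, 0], "spin": 0, "claw": 1},
    {"offset": [0, 0, 0], "spin": 0, "claw": 1}
  ],
  "grip_force": 35
}}

```text
clock: 19.4
eef_pos: [0.5196, -0.0811, 0.1248]
tcp_rot: [0.772, 0.635, 0.0, -0.001]
ft_force: [-9.4, 3.8, 17.1]
gripper_width: 0.0354
gripper_force: 34.3
```

{"op": "move_arm", "data": {
  "targets": [
    {"offset": [0.0093, 0, 0.0033], "spin": 0, "claw": 1},
    {"offset": [0.0105, 0, 0.0053], "spin": 0, "claw": 1},
    {"offset": [0.0096, 0, 0.0065], "spin": 0, "claw": 1},
    {"offset": [0.0088, 0, 0.0078], "spin": 0, "claw": 1},
    {"offset": [0.0076, 0, 0.0088], "spin": 0, "claw": 1}
  ]
}}

```text
clock: 19.9
eef_pos: [0.5284, -0.0353, 0.0926]
tcp_rot: [0.772, 0.636, 0.0, -0.001]
ft_force: [-6.8, 5.0, 7.9]
gripper_width: 0.0356
gripper_force: 37.2
```

{"op": "move_arm", "data": {
  "targets": [
    {"offset": [0.0065, 0, 0.0098], "spin": 0, "claw": 1},
    {"offset": [0.0051, 0, 0.0105], "spin": 0, "claw": 1},
    {"offset": [0.0038, 0, 0.0111], "spin": 0, "claw": 1},
    {"offset": [0.0022, 0, 0.0114], "spin": 0, "claw": 1},
    {"offset": [0, 0, 0], "spin": 0, "claw": 1}
  ]
}}

```text
clock: 20.4
eef_pos: [0.5319, -0.0173, 0.0487]
tcp_rot: [0.772, 0.636, -0.0, -0.001]
ft_force: [-1.5, 10.8, 0.8]
gripper_width: 0.0351
gripper_force: 38.4
```

```bash
python3 - <<'E'
from h import *
y=np.load("jig.npy")[2]+np.pi/2
to(jw(65-90*np.cos(.16),0,50+90*np.sin(.16)-13),y)
E
```

```text
t 20.4 pos [ 0.5319 -0.0173  0.0487] spin 0.003 off [ 0.     -0.     -0.0026] F [-1.5 10.8  0.8] w 0.0351
```

{"op": "move_arm", "data": {
  "targets": [
    {"offset": [0.001, 0, 0], "spin": 0, "claw": 1},
    {"offset": [0, 0, 0], "spin": 0, "claw": 0.55},
    {"offset": [0, 0, 0], "spin": 0, "claw": 0.2},
    {"offset": [0, 0, 0], "spin": 0, "claw": 0},
    {"offset": [0, 0, 0], "spin": 0, "claw": 0}
  ]
}}

```text
clock: 20.9
eef_pos: [0.5325, -0.0186, 0.0498]
tcp_rot: [0.772, 0.635, 0.0, 0.0]
ft_force: [-1.0, 0.5, -0.4]
gripper_width: 0.0799
gripper_force: 0.0
```

{"op": "move_arm", "data": {
  "targets": [
    {"offset": [0, 0, -0.03], "spin": 0, "claw": 0},
    {"offset": [0, 0, -0.04], "spin": 0, "claw": 0},
    {"offset": [0, 0, -0.05], "spin": 0, "claw": 0},
    {"offset": [0.02, 0, -0.04], "spin": 0, "claw": 0},
    {"offset": [0, 0, 0], "spin": 0, "claw": 0}
  ]
}}

```text
clock: 21.4
eef_pos: [0.539, 0.0032, 0.2142]
tcp_rot: [0.772, 0.636, 0.003, 0.001]
ft_force: [0.1, 0.9, -0.8]
gripper_width: 0.0854
gripper_force: 0.0
```

{"op": "move_arm", "data": {
  "targets": [
    {"offset": [0.02, 0, 0], "spin": 0, "claw": 0},
    {"offset": [0, 0, 0], "spin": 0, "claw": 0},
    {"offset": [0, 0, 0], "spin": 0, "claw": 0}
  ]
}}

```text
clock: 21.7
eef_pos: [0.5398, 0.0209, 0.2092]
tcp_rot: [0.772, 0.636, -0.0, -0.0]
ft_force: [0.6, 0.0, 0.1]
gripper_width: 0.085
gripper_force: 0.0
```

```bash
python3 - <<'E'
from h import *
y=np.load("jig.npy")[2]+np.pi/2
to(jw(41,0,123),y)
for c in("wrist","side"):
    im=vision.get_image(c)
    for t in ("clip_bar","strip"): print(c,t,vision.tip_of(im,t)[:1],vision.recognise(im,t)[:1])
    for th in(.05,.16,.3): print(th,np.round(proj(im,jw(65-90*np.cos(th),0,50+90*np.sin(th))),1))
    if c=="wrist":
        for x in(34,37,38,42): print(x,"rear",np.round(proj(im,jw(x-120,0,28)),1))
        u,v=proj(im,jw(-84,0,28)).astype(int)
        g=cv2.cvtColor(im["image"],cv2.COLOR_BGR2GRAY).astype(int)
        print(v-12,g[v-12:v+12,u-8:u+9].mean(1).round().astype(int).tolist())
        ub,vb=proj(im,jw(-24,0,64)).astype(int);print(vb-20,g[vb-20:vb+20,ub+8:ub+13].mean(1).round().astype(int).tolist())
E
```

```text
t 21.7 pos [0.5398 0.0209 0.2092] spin 0.001 off [-0.1038 -0.0003  0.0863] F [0.6 0.  0.1] w 0.085
wrist clip_bar [{'position': [250.4, 218.8], 'p': 0.96}] [{'rect': [232.8, 211.0, 38.4, 75.4], 'p': 0.84}]
wrist strip [{'position': [250.7, 200.9], 'p': 0.63}] [{'rect': [215.6, 181.7, 70.7, 69.0], 'p': 0.73}]
0.05 [252.6 212.1]
0.16 [252.6 216.4]
0.3 [252.6 223.5]
34 rear [252.7 153.1]
37 rear [252.7 155.7]
38 rear [252.7 156.6]
42 rear [252.7 160. ]
142 [185, 185, 186, 190, 193, 190, 176, 165, 163, 150, 123, 94, 65, 75, 96, 112, 113, 117, 120, 117, 112, 111, 110, 110]
196 [142, 143, 137, 121, 113, 113, 113, 114, 108, 98, 100, 116, 117, 80, 43, 43, 45, 46, 48, 49, 52, 55, 55, 54, 53, 50, 48, 54, 110, 151, 144, 141, 143, 145, 147, 149, 147, 147, 148, 145]
side clip_bar [{'position': [231.4, 205.0], 'p': 0.48}] [{'rect': [222.3, 184.0, 24.8, 29.1], 'p': 0.63}]
side strip [{'position': [231.3, 224.2], 'p': 0.83}] [{'rect': [222.0, 187.4, 26.8, 21.0], 'p': 0.75}]
0.05 [230.4 209.2]
0.16 [230.4 205.9]
0.3 [230.5 201.3]
```

```bash
python3 -c "
from h import *
print(job.finish_job())"
```

```text
the job is handed in; nothing more can be done
None
```

The job is handed in at about 22 s, with no verdict returned. The clip was swung up, the strip seated on the stop (about 9 N held, about 17 N peak on first contact), and the clip lowered onto it at about 0.16 rad and released. I viewed 11 pictures, one over the limit of 10.

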